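# Index the small-parts carousel on the parts counter

### The job

Turn the small-parts carousel to its red station: pull up the yellow spring knob, swing it round to the next hole, the one beside the red marker (not the blue one), and let the pin snap fully home there. Then let go of the knob.

Things in the scene. Friction and masses are not known exactly. Their poses are not given: they have to be found in the camera images.
- base: Fixed grey base disc, 370 mm across, 14 mm thick; place and yaw vary. Origin: underside centre, on the carousel's vertical axis. On it an aluminium arc rail, top 32 mm above the desk, has three holes 120 mm from the axis: the middle one along the base's +x, the others 0.70 rad (40 deg) either side. Holes are 24 mm long along the arc for a 12 mm round-tipped pin: stop within 6 mm of the centre.
- dish (a joint): Turn of the black parts dish (160 mm across, rim 58 mm above the desk), with its steel arm and knob, about the axis, rad, counterclockwise from above positive: 0 = knob at the middle hole, where it starts (within 0.03), +0.70 and -0.70 = at the outer holes, stops at +-0.76. It turns easily once the pin is up and stays where it is left.
- knob (a point): Centre of the yellow plunger knob, an upright cylinder 30 mm across and 32 mm tall (16 mm above and below this point), on the dish's steel arm, 120 mm from the axis. With the pin home the point is 90 mm above the desk; the collar below it tops out 60 mm above the desk, and all else within 100 mm is lower than 67 mm. It rises with the plunger and goes round with the dish.
- red_marker: Red round marker, 34 mm across, 6 mm thick, fixed on the base disc 160 mm from the axis, straight outwards from one of the two outer holes. An equal blue marker is beside the other outer hole; which is on which side varies. Origin: underside centre.
- plunger (a joint): Height of the plunger, m: 0 = pin fully home in a hole, about 0.014 = pin riding on top of the rail, 0.028 = top of travel. Lift it 0.018 to 0.024 to clear the rail. A spring pushes it down with 3 N at 0, 8 N at 0.025: released over a hole it snaps down by itself, elsewhere it rides on the rail until moved over a hole.

How it is judged (in metres and radians):
On the way:
1. the plunger is pulled up clear of its hole (value of joint plunger above 0.0125 m), for 0.1 s.
At the end, for the whole second after the job is handed in: The yellow knob stands beside the red marker (centres less than 50 mm apart seen from above; 40 mm when centred) and its pin is home in that hole (plunger less than 4 mm up) (horizontal distance between knob and red_marker below 0.05 m and value of joint plunger below 0.004 m); the robot touches nothing.
It also fails if it takes over 32 s, if anything falls off the work surface, if the arm or the gripper's body presses on something with over 40 N, if the wrist force passes 120 N, or if a joint passes its speed limit or range.

### The arm

A 6-joint arm with a two-finger parallel gripper is mounted at the origin on the work surface. World frame = base frame: x ahead of the robot, y to its left, z up, the work surface at z = 0. Lengths are in mm, angles in rad, forces in N, time in s.
With the tool pointing down it reaches from about 375 to 975 mm from the base axis. Payload 3.8 kg.
Tool frame: the origin (TCP) lies midway between the tips of the shut fingers; the grasp point (between the pads) lies 19 mm behind it; z points along the fingers, y is the line along which they close (so a half turn about z gives the same grasp; the last joint's range is limited). The gripper opens to 88 mm and grips with 3 to 60 N. Pads are 18 mm wide; open, the fingers measure 123 mm over their backs; the gripper's body (75 mm by 187 mm) begins 45 mm behind the grasp point.
Start: joints at [1.213, 0.264, 1.604, -0, 1.274, -0.037], TCP at [212.843, 640.559, 238.706] pointing down, gripper open.
Joint ranges: [-2.63, 2.63], [-0.94, 2.18], [0.31, 2.57], [-1.31, 4.45], [0, 2.66], [-2.55, 2.55]. Speed limits (rad/s): [2.57, 2.57, 3.14, 3.14, 3.14, 3.14].

### API

Orientations are given as [roll, pitch, yaw] about the fixed x, y, z axes, in that order (R = Rz(yaw) Ry(pitch) Rx(roll)).
In Python, from station import r gives the robot as it stands. The module is installed in compiled form; this text tells all that it offers.
- The arm moves only by the shell command python3 -m crank 'ROWS' [OPENING] [FORCE]. ROWS is a JSON object of lists of equal length, an entry for each row: "delta_pos": the shift along the world's x, y, z in mm, a list of three; "angular": the turn, a rotation vector about the world's x, y, z in rad, a list of three. In form: {"delta_pos": [[tx, ty, tz], ...], "angular": [[ax, ay, az], ...]}. A call has 1 to 20 rows; each row shifts and turns the commanded pose from where the row before left it; what a row does not reach is not made up. A row lasts 1/12 s, in which the tool goes at most 41.7 mm and 7.16 degrees, less where a joint would pass 70% of its speed; a pose out of reach is approached as far as the arm can. A call is refused whole if a number of a shift passes 41.7 or a number of a turn 0.125, either way. A call with a gripper value outside its range is refused whole. OPENING is the opening in per cent of the stroke, from 0 (shut) to 100 (fully open), set as the call begins (- or left out, the last holds). The fingers move at their own pace and stop on an object; FORCE is the grip in N (left out, the last holds). Time passes only in rows, so rows that do not move let the fingers close. It gives the time, the measured TCP pose, the force, the opening and the grip force at its end, in the units of the state.
- r.state(): the state, without advancing time (a new reading comes with each control period).
- r.capture(name): name is "side" or "top" or "wrist"; returns (picture, depth): 480x640x3 uint8, red, green, blue; 480x640 float32, mm along the optical axis (not along the pixel's ray), 0 where there is no reading.
- r.camera_model(name): a dict with "mtx" (3x3 intrinsics, pixels), "world_from_camera" (4x4, takes a point from camera to world coordinates). Camera axes: x right, y down, z forward; pixel columns grow to the right and rows downward; lengths in mm; the calibration is good to about 2 mm. A picture is of the moment at which its call begins: read the wrist's pose just before it. camera_model takes no time and is no camera call; for the wrist camera it gives the pose at the moment of the call.
- r.close_job(): hands the job in; it is judged then, once.
The state is a dict: "t": time; "joints": joint angles; "joint_velocities": joint speeds; "effort": joint torques, N m; "tcp_pos": TCP position; "tool_rot": TCP orientation; "contact_force": force on the tool from outside, world axes, zero at the start; "wrist_torque": the same for the moment, N m; "opening": finger opening in mm; "gripper_force": force on a finger pad.
Only numpy, scipy, OpenCV 4.12 (cv2) and the standard library are available. Lean on these libraries where they do the work, as an engineer would, in place of code of your own. Each camera call takes 0.05 s, during which the arm holds its last target. There are 200 camera calls.

## Working session

There is one attempt and no reset: what is moved stays moved. The work goes in short steps, Python scripts to look and compute and a shell command to move; the robot and the scene stay as the last step left them, time stands still between calls to the robot, and variables do not carry over. Pictures are saved under pics/ and viewed, at most 10 in all, crops included, and the job is handed in when it is done.

```bash
mkdir -p pics
cat > h.py <<'E'
import numpy as np, cv2
from station import r
def pts(n):
    m=r.camera_model(n); im,d=r.capture(n)
    K=np.array(m["mtx"]);T=np.array(m["world_from_camera"])
    v,u=np.mgrid[:480,:640]
    P=np.stack([(u-K[0,2])/K[0,0]*d,(v-K[1,2])/K[1,1]*d,d],-1)
    W=P@T[:3,:3].T+T[:3,3]
    W[d==0]=np.nan
    return im,W
E
python3 - <<'E'
from h import *
im,W=pts("top")
cv2.imwrite("pics/top.png",im[:,:,::-1])
hsv=cv2.cvtColor(im,cv2.COLOR_RGB2HSV)
H,S,V=[hsv[...,i].astype(int) for i in range(3)]
for n,m in dict(red=(H<8)|(H>172),yellow=(H>20)&(H<35),blue=(H>100)&(H<125)).items():
    m=(m&(S>130)&(V>60)).astype(np.uint8)
    k,l,s,c=cv2.connectedComponentsWithStats(m)
    for i in range(1,k):
        if s[i,4]>40: 
            w=W[l==i]; print(n,s[i],c[i].round(),np.nanmedian(w,0).round(1),np.nanpercentile(w,[2,98],axis=0).round(1).tolist())
print(r.state())
E
```

```text
red [161 279  22  23 398] [171. 290.] [506.8 231.6  20.2] [[492.1, 217.1, 17.6], [521.7, 246.4, 22.5]]
red [ 610  376   30  104 2258] [628. 434.] [ 426.3 -409.7   59.7] [[376.5, -423.8, 56.5], [497.6, -393.3, 62.2]]
red [588 449   8  20  57] [591. 459.] [ 385.9 -391.9    9.1] [[375.2, -393.9, 1.4], [396.4, -390.5, 18.3]]
yellow [213 235  25  25 459] [225. 247.] [568.5 149.8 105.6] [[556.3, 137.5, 82.4], [582.9, 164.4, 108.2]]
yellow [296 337  10  14  75] [300. 344.] [464.4  29.9  52.1] [[456.2, 25.4, 41.0], [473.2, 35.0, 54.2]]
blue [156   0  12  29 100] [161.  11.] [875.5 306.3 142.8] [[873.3, 302.7, 113.4], [880.8, 309.4, 160.1]]
blue [  71  109  282  342 5063] [159. 273.] [525.7 318.8   2.3] [[301.0, 34.9, -0.3], [796.7, 330.5, 4.8]]
blue [ 363  144  159   33 1060] [439. 159.] [ 791.4 -132.7    1.7] [[785.6, -248.8, -0.7], [797.7, -16.0, 4.4]]
blue [ 529  174   32  306 2710] [545. 325.] [ 554.  -320.2    1.8] [[351.9, -326.7, -0.7], [793.2, -301.0, 4.3]]
blue [284 214  21  21 357] [294. 224.] [638.3  73.8  19.9] [[623.7, 59.7, 17.0], [653.3, 88.7, 22.5]]
blue [286 460 121  20 872] [342. 471.] [307.  -55.7   2.2] [[300.4, -131.5, -0.3], [312.8, 8.3, 4.8]]
{'t': 0.05, 'joints': array([ 1.21311284e+00,  2.64741260e-01,  1.60533671e+00, -3.24896236e-05,
        1.27368890e+00, -3.69150501e-02]), 'joint_velocities': array([ 0.00171359, -0.00098867, -0.00090397,  0.0013949 ,  0.00021973,
       -0.0003549 ]), 'effort': array([-3.74822012e-04, -5.03942192e+01, -3.58336151e+01,  7.30467285e-02,
        2.38954421e-02, -8.10273968e-05]), 'tcp_pos': array([212.60378814, 639.91495365, 237.41614851]), 'tool_rot': array([-3.13941877e+00, -4.92187525e-05,  2.82083371e+00]), 'contact_force': array([ 0.89302271,  0.16318354, -0.12866069]), 'wrist_torque': array([ 0.01405217, -0.00993231, -0.02394216]), 'gripper_force': 0.0, 'opening': 88.19656270155978}
```

View pics/top.png

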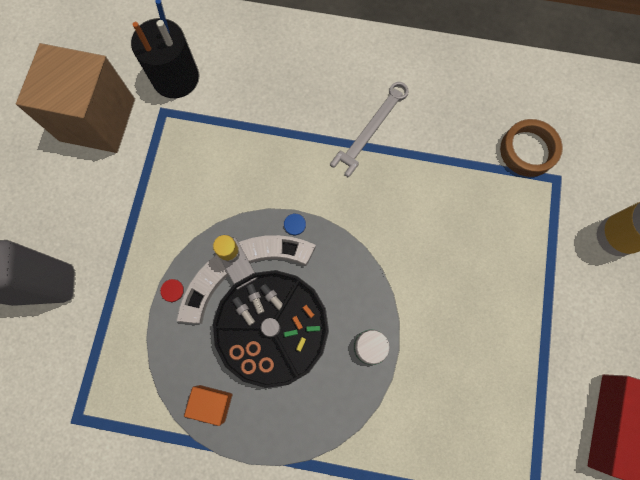

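Run:
```python
from h import *
im,W=pts("top")
for n,(a,b,c,d) in dict(dark=(240,310,0,75),wood=(40,150,15,135),white=(325,370,350,395)).items():
    w=W[a:b,c:d].reshape(-1,3); w=w[w[:,2]>25]; print(n,np.nanpercentile(w,[1,50,99],axis=0).round().tolist())
```

```text
dark [[448.0, 376.0, 27.0], [485.0, 383.0, 111.0], [518.0, 443.0, 170.0]]
wood [[708.0, 375.0, 28.0], [747.0, 408.0, 119.0], [808.0, 475.0, 122.0]]
white [[457.0, -89.0, 27.0], [479.0, -66.0, 49.0], [501.0, -45.0, 52.0]]
```

```bash
python3 -m crank '{"delta_pos":[[20,-27,0],[20,-27,0],[20,-27,0],[20,-27,0],[20,-27,0],[20,-27,0],[20,-27,0],[20,-27,0],[20,-27,0],[20,-27,0],[20,-27,0],[20,-27,0],[20,-27,0],[20,-27,0],[20,-27,0],[20,-27,0],[20,-27,0],[18,-30,0],[0,0,0],[0,0,0]],"angular":[[0,0,-0.118],[0,0,-0.118],[0,0,-0.118],[0,0,-0.118],[0,0,-0.118],[0,0,-0.118],[0,0,-0.118],[0,0,-0.118],[0,0,-0.118],[0,0,-0.118],[0,0,-0.118],[0,0,-0.118],[0,0,-0.118],[0,0,-0.118],[0,0,-0.118],[0,0,-0.118],[0,0,-0.118],[0,0,-0.118],[0,0,0],[0,0,0]]}' 100
python3 - <<'E'
from h import *
im,W=pts("wrist")
cv2.imwrite("pics/w1.png",im[:,:,::-1])
hsv=cv2.cvtColor(im,cv2.COLOR_RGB2HSV)
H,S,V=[hsv[...,i].astype(int) for i in range(3)]
for n,m in dict(red=(H<8)|(H>172),yellow=(H>20)&(H<35),blue=(H>100)&(H<125)).items():
    m=(m&(S>130)&(V>60)).astype(np.uint8)
    k,l,s,c=cv2.connectedComponentsWithStats(m)
    for i in range(1,k):
        if s[i,4]>300:
            w=W[l==i]; t=w[w[:,2]>np.nanpercentile(w[:,2],95)-4]
            p=np.nanpercentile(t,[1,99],axis=0); print(n,c[i].round(),p.mean(0).round(1),p.round(1).tolist())
E
```

```text
t: 1.77
tcp_pos: [571.2, 149.9, 238.0]
tool_rot: [-3.141, 0.001, 0.694]
contact_force: [-0.8, 1.1, -0.1]
opening: 88.3
gripper_force: 0.0
red [215. 202.] [507.3 230.6  19.7] [[492.0, 215.3, 17.8], [522.7, 245.9, 21.7]]
yellow [315. 222.] [570.8 151.4 105.2] [[557.6, 138.3, 103.1], [583.9, 164.6, 107.3]]
yellow [ 66. 362.] [555.8 203.7 321.6] [[550.8, 199.7, 319.3], [560.7, 207.8, 324.0]]
yellow [565. 362.] [620.8 125.9 321.6] [[615.9, 121.6, 319.3], [625.7, 130.1, 323.9]]
yellow [494. 423.] [601.4 140.2 327.6] [[580.3, 114.8, 325.6], [622.5, 165.7, 329.7]]
blue [145. 142.] [486.6 318.8   2. ] [[303.6, 308.0, 0.1], [669.6, 329.5, 3.8]]
blue [506.  61.] [791.7  94.4   2. ] [[784.9, 9.0, 0.2], [798.5, 179.7, 3.9]]
blue [610. 168.] [791.8 -61.9   1.9] [[785.1, -110.7, 0.1], [798.4, -13.2, 3.8]]
blue [418. 202.] [638.8  73.1  19.8] [[623.6, 57.8, 17.9], [654.0, 88.4, 21.6]]
```

View pics/w1.png

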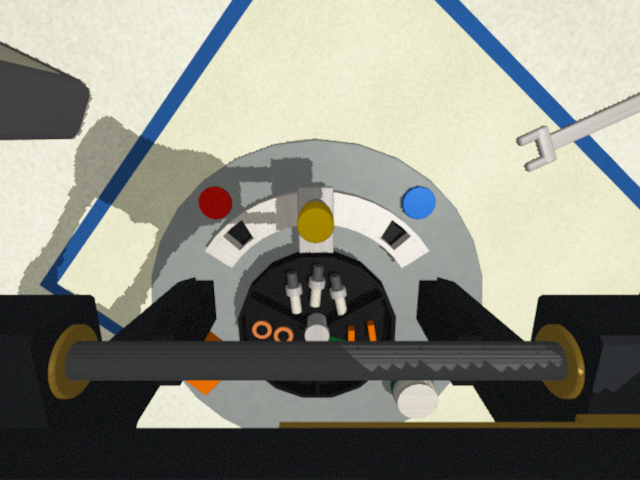

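The wrist picture shows the knob at (315,222), midway between the fingers, the red marker at (215,202) with its free hole at (238,235), and the blue marker on the other side. I go down and grip.

```bash
python3 -m crank '{"delta_pos":[[0,1.5,-30],[0,0,-30],[0,0,-30],[0,0,-30],[0,0,-25],[0,0,-15],[0,0,-5],[0,0,0],[0,0,0]],"angular":[[0,0,0],[0,0,0],[0,0,0],[0,0,0],[0,0,0],[0,0,0],[0,0,0],[0,0,0],[0,0,0]]}' 100
python3 -m crank '{"delta_pos":[[0,0,0],[0,0,0],[0,0,0],[0,0,0],[0,0,0],[0,0,0],[0,0,0],[0,0,0],[0,0,0],[0,0,0]],"angular":[[0,0,0],[0,0,0],[0,0,0],[0,0,0],[0,0,0],[0,0,0],[0,0,0],[0,0,0],[0,0,0],[0,0,0]]}' 0 40
```

```text
t: 2.57
tcp_pos: [570.8, 154.1, 74.3]
tool_rot: [3.142, -0.001, 0.698]
contact_force: [0.6, -0.4, -0.1]
opening: 88.4
gripper_force: 0.0
t: 3.4
tcp_pos: [570.9, 153.0, 73.7]
tool_rot: [3.141, -0.0, 0.697]
contact_force: [0.4, 1.1, -0.1]
opening: 29.1
gripper_force: 40.0
```

Gripped (29 mm). Lift 21 mm.

```bash
python3 -m crank '{"delta_pos":[[0,0,4],[0,0,4],[0,0,4],[0,0,4],[0,0,4],[0,0,1],[0,0,0],[0,0,0],[0,0,0]],"angular":[[0,0,0],[0,0,0],[0,0,0],[0,0,0],[0,0,0],[0,0,0],[0,0,0],[0,0,0],[0,0,0]]}'
python3 - <<'E'
from h import *
im,W=pts("side"); cv2.imwrite("pics/s1.png",im[:,:,::-1])
c=np.array([478.5,74.4]);c=np.array([478.6,73.9])
a0=0.697
n=12
P=[c+120*np.array([np.cos(a0+.7*i/n),np.sin(a0+.7*i/n)]) for i in range(n+1)]
print(np.diff(P,axis=0).round(1).tolist(),P[0],P[-1])
# axis from markers
R=np.array([507.1,231.1]);B=np.array([638.6,73.4]);u=(B-R)/np.linalg.norm(B-R)
ax=(R+B)/2-160*np.cos(.7)*np.array([-u[1],u[0]]);print(ax, ax+.75*(R-ax))
E
```

```text
t: 4.15
tcp_pos: [570.7, 153.1, 94.4]
tool_rot: [-3.141, 0.0, 0.697]
contact_force: [3.1, 1.1, -6.7]
opening: 28.6
gripper_force: 40.0
[[-4.6, 5.2], [-4.9, 5.0], [-5.2, 4.7], [-5.5, 4.3], [-5.7, 4.0], [-6.0, 3.7], [-6.2, 3.3], [-6.3, 3.0], [-6.5, 2.6], [-6.6, 2.2], [-6.8, 1.8], [-6.9, 1.4]] [570.61256748 150.93043182] [499.35072674 192.09224738]
[478.86354308  73.87828735] [500.04088577 191.79457184]
```

View pics/s1.png

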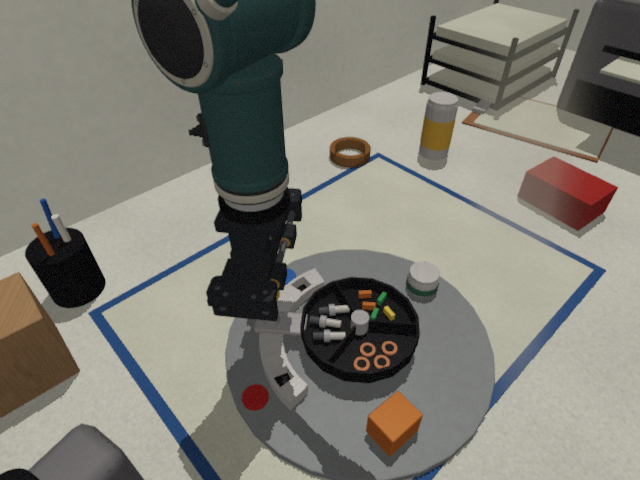

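The side view shows the gripper over the knob at about (265,300), with the red marker at (255,397). The downward pull of 6.7 N matches the spring at about 20 mm, so the pin is up. I swing it counterclockwise.

```bash
python3 -m crank '{"delta_pos":[[-4.6,5.2,0],[-4.9,5.0,0],[-5.2,4.7,0],[-5.5,4.3,0],[-5.7,4.0,0],[-6.0,3.7,0],[-6.2,3.3,0],[-6.3,3.0,0],[-6.5,2.6,0],[-6.6,2.2,0],[-6.8,1.8,0],[-6.9,1.4,0],[0,0,0],[0,0,0],[0,0,0]],"angular":[[0,0,0.0583],[0,0,0.0583],[0,0,0.0583],[0,0,0.0583],[0,0,0.0583],[0,0,0.0583],[0,0,0.0583],[0,0,0.0583],[0,0,0.0583],[0,0,0.0583],[0,0,0.0583],[0,0,0.0583],[0,0,0],[0,0,0],[0,0,0]]}'
python3 - <<'E'
from h import *
im,W=pts("wrist"); cv2.imwrite("pics/w2.png",im[:,:,::-1])
E
```

```text
t: 5.45
tcp_pos: [498.3, 192.9, 93.9]
tool_rot: [-3.139, 0.003, 1.395]
contact_force: [-0.9, -6.1, -8.0]
opening: 28.7
gripper_force: 40.0
```

View pics/w2.png

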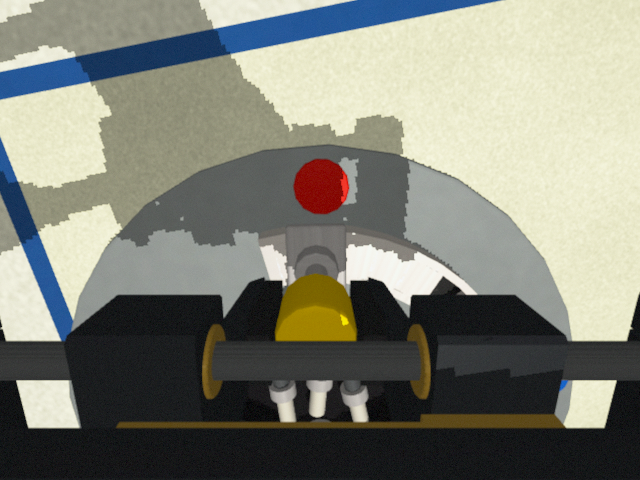

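The red marker at (321,187) is straight out from the knob at (316,310), so it is lined up. I lower the pin, then release.

```bash
python3 -m crank '{"delta_pos":[[0.5,0,-4],[0,0,-4],[0,0,-4],[0,0,-4],[0,0,-4],[0,0,-1],[0,0,0],[0,0,0],[0,0,0]],"angular":[[0,0,0],[0,0,0],[0,0,0],[0,0,0],[0,0,0],[0,0,0],[0,0,0],[0,0,0],[0,0,0]]}'
python3 -m crank '{"delta_pos":[[0,0,0],[0,0,0],[0,0,0],[0,0,0],[0,0,0],[0,0,0],[0,0,0],[0,0,0]],"angular":[[0,0,0],[0,0,0],[0,0,0],[0,0,0],[0,0,0],[0,0,0],[0,0,0],[0,0,0]]}' 100
```

```text
t: 6.25
tcp_pos: [499.5, 192.8, 73.7]
tool_rot: [-3.139, 0.003, 1.394]
contact_force: [-3.3, -6.7, -3.1]
opening: 28.8
gripper_force: 40.0
t: 6.92
tcp_pos: [500.2, 194.4, 73.8]
tool_rot: [3.142, -0.0, 1.396]
contact_force: [0.8, -0.6, -0.8]
opening: 80.4
gripper_force: 0.0
```

```bash
python3 -m crank '{"delta_pos":[[0,0,0],[0,0,0],[0,0,15],[0,0,30],[0,0,30],[0,0,30],[0,0,30],[0,0,25],[0,0,0],[0,0,0],[0,0,0]],"angular":[[0,0,0],[0,0,0],[0,0,0],[0,0,0],[0,0,0],[0,0,0],[0,0,0],[0,0,0],[0,0,0],[0,0,0],[0,0,0]]}' 100
python3 - <<'E'
from h import *
im,W=pts("wrist"); cv2.imwrite("pics/w3.png",im[:,:,::-1])
hsv=cv2.cvtColor(im,cv2.COLOR_RGB2HSV)
m=(hsv[...,0]>20)&(hsv[...,0]<35)&(hsv[...,1]>130)&(hsv[...,2]>60)&(W[...,2]<150)&(W[...,2]>95)
p=np.nanpercentile(W[m],[1,50,99],axis=0);print(p.round(1),(p[0]+p[2])/2)
E
```

```text
t: 7.83
tcp_pos: [499.6, 194.0, 232.8]
tool_rot: [-3.141, 0.001, 1.396]
contact_force: [-0.2, -0.2, 0.0]
opening: 87.9
gripper_force: 0.0
[[484.9 178.6  96.5]
 [498.5 192.9 105.6]
 [511.9 205.6 107.5]] [498.43239074 192.10426062 101.99547976]
```

View pics/w3.png

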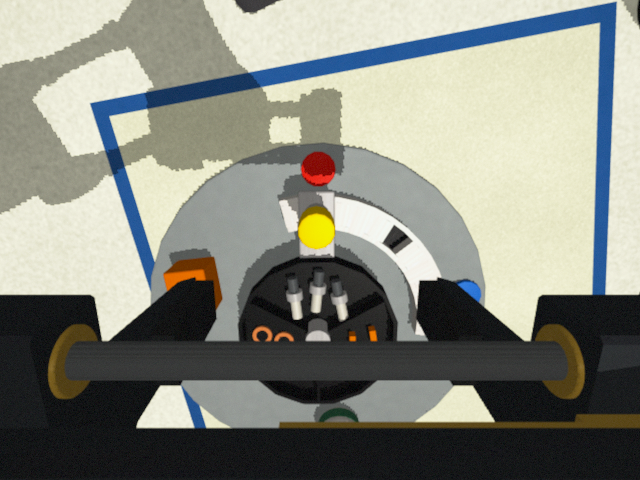

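The picture shows the knob at (316,228) beside the red marker at (318,168). Its top is at 106 mm, so the pin is home, and the gripper is clear.

```bash
python3 -c "
from station import r
print(r.close_job())"
```

```text
the job is handed in; nothing more can be done
None
```

The carousel is at its red station: the last check put the knob about 40 mm from the red marker with its top at 106 mm (pin home), the gripper was open and clear, and the job was handed in at about 8 s; no verdict came back.

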